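# Return the two reading-room bar weights to their slots in the weights drawer

### The job

Put the two steel bar weights lying on the manuscript volumes back into the weights drawer, each flat at the bottom of its own slot: the slot cut to its length, labelled with its outline. The black spectacles case lies in the drawer's way: first move it to the grey felt pad, laid flat along the middle of the pad, then pull the drawer fully open (the case must not be bumped by the drawer or the drawer unit), and leave the drawer open. Do not disturb the other loose things: the round weight on the register, the stand magnifier, the pencil jar and the brush.

Things in the scene. Friction and masses are not known exactly. Their poses are not given: they have to be found in the camera images.
- cabinet: Low brown wooden drawer unit, 240 mm deep (its x), 260 mm wide (its y), 90 mm high, fixed on the desk at the far side. Origin: centre of its underside, on the desk; x points away from the robot, so the drawer opens towards -x of this frame. The shut drawer's front face is at x = -120 mm. The unit counts with its drawer.
- drawer (a joint): How far the drawer is out along the unit's -x: 0 m shut, 0.175 m fully open (stop). Starts up to 15 mm out, resists with about 1 N plus 4 N per m/s, stays where left. Front panel 15 mm thick, 254 mm wide, 14 to 76 mm above the desk. Behind it a grey insert 160 mm deep, 222 mm wide, its flat top 46 mm above the desk, with three recesses; the drawer's side walls stand 4 mm above it.
- drawer_handle (a point): Middle of the drawer's steel bar handle: a horizontal round bar 11 mm thick and 110 mm long along the unit's y, its axis 42 mm in front of the drawer's front face and 52 mm above the desk. Axes as the drawer unit. Can be pinched from above, one finger in the 36 mm gap behind it.
- slot_long (a point): Floor centre (34 mm above the desk) of the long slot in the grey insert, 156 x 34 mm, 12 mm deep, length along this frame's y (axes as the drawer unit). Moves with the drawer. It is the one next to the front panel, its centre 50 mm behind the panel's inner side. A white label card with a long black bar lies by it.
- slot_short (a point): Floor centre (34 mm above the desk) of the short slot, 106 x 34 mm, 12 mm deep, length along this frame's y (axes as the drawer unit). Moves with the drawer. 65 mm farther back than the long slot and 52 mm to -y; left of it is a round recess 70 mm across, which stays empty. Its label card has a short black bar.
- bar_long: Long plain steel-cased bar weight, 150 x 28 x 32 mm (x, y, z), about 0.7 kg. Origin: centre of its underside; x along its length. Lies flat on one of the two manuscript volumes, at any of many headings. Belongs in the long slot.
- bar_short: Short plain steel-cased bar weight, 100 x 28 x 32 mm (x, y, z), about 0.46 kg, same section as the long one. Origin: centre of its underside; x along its length. Lies flat on the other manuscript volume. Belongs in the short slot.
- case: Closed black spectacles case with rounded edges, 160 x 54 x 36 mm (x, y, z), about 0.14 kg. Origin: centre of its underside; x along its length. Lies on the desk in front of the drawer, roughly across its path.
- pad: Grey felt pad, 200 x 100 mm (x, y), 3 mm thick, fixed flat on the desk on the robot's right. Origin: centre of its underside, on the desk; x along its length.
- volume_near: Bundle of old manuscript pages, 150 x 200 x 45 mm (x, y, z), fixed, front left. Origin: centre of its underside, on the desk. One bar weight lies on it.
- volume_far: Bundle of old manuscript pages like the near one, 150 x 200 x 45 mm, fixed, farther back on the left. Origin: centre of its underside, on the desk. The other bar weight lies on it.
- weight_round: Bystander: round steel weight, 64 mm across, 46 mm high with its knob, on the register (a page bundle 170 x 200 x 30 mm, back right). It stays there. Origin: centre of its underside.
- loupe: Bystander: black and glass stand magnifier, 60 mm across, 119 mm high, on the desk between the near volume and the drawer. Origin: centre of its underside.
- jar: Bystander: white pencil jar, 76 mm across, 100 mm high, 170 mm with its pencils, on the desk at the left beyond the volumes. Origin: centre of its underside.
- brush: Bystander: dusting brush about 190 mm long, lying on the desk to the right of the pad. Origin: under its middle; x along its length.
Mind the look-alikes: they are no part of the job. Leave any purple look-alike of the bar_short alone.

How it is judged:
By the outcome, as a careful person would: the job done as asked, in the order asked, and still so for the second after the job is handed in, with the robot touching nothing.
It also fails if it takes over 72 s, if anything falls off the work surface, if the arm or the gripper's body presses on something with over 40 N, if the wrist force passes 120 N, or if a joint passes its speed limit or range.

### The arm

A 7-joint arm with a two-finger parallel gripper is mounted at the origin on the work surface. World frame = base frame: x ahead of the robot, y to its left, z up, the work surface at z = 0. Lengths are in m, angles in rad, forces in N, time in s.
With the tool pointing down it reaches from about 0.425 to 0.875 m from the base axis. Payload 8.4 kg.
Tool frame: the origin (TCP) lies between the finger pads; the fingertips stand 11 mm ahead of it and the grasp point (between the pads) lies 8 mm behind it (robot.finger_overhang is the distance from the TCP to the fingertips, in m); z points along the fingers, x is the direction in which the jaws open and shut, and the axes are right-handed (so a half turn about z gives the same grasp; the last joint's range is limited). The gripper opens to 87 mm and grips with 3 to 60 N. Pads are 19 mm wide; open, the fingers measure 117 mm over their backs; the gripper's body (75 mm by 190 mm) begins 51 mm behind the grasp point.
Start: joints at [1.12, 0.333, 0.04, 1.465, -0.013, 1.343, -0.059], TCP at [0.224, -0.61, 0.234] pointing down, gripper open.
Joint ranges: [-2.58, 2.58], [-0.38, 2.09], [-1.3, 1.39], [0.25, 2.4], [-1.5, 4.64], [0.08, 2.09], [-2.65, 2.65]. Speed limits (rad/s): [2.22, 2.22, 2.79, 2.79, 3.14, 3.14, 3.14].

### API

Orientations are given as a unit quaternion [w, x, y, z].
In Python, from bench import robot gives the robot as it stands.
- The arm moves only by the tool drive_tool, never from a script. Its argument "increments" is text: rows parted by semicolons, each of 7 numbers parted by spaces: the shift along the world's x, y, z in m, then the turn, a rotation vector about the world's x, y, z in degrees, then the opening, from -1 (shut) to 1 (fully open), so that 0 is half open. A call has 1 to 20 rows; each row shifts and turns the pose as measured when the row begins; what a row does not reach is not made up. A row lasts 1/12 s, in which the tool goes at most 41.7 mm and 7.16 degrees, less where a joint would pass 70% of its speed; a pose out of reach is approached as far as the arm can. A call is refused whole if a number of a shift passes 0.0417 or a number of a turn 7.16, either way. A call with a gripper value outside its range is refused whole. The fingers move at their own pace and stop on an object; the grip force is fixed at half the most. Time passes only in rows, so rows that do not move let the fingers close. It gives the time, the measured TCP pose, the force and the opening at its end, in the units of the state.
- robot.get_obs(): the state, without advancing time (a new reading comes with each control period).
- robot.read_camera(name): name is "side" or "top" or "wrist"; returns the picture (384x512x3 uint8, red, green, blue); there is no depth.
- robot.camera_model(name): a dict with "K" (3x3 intrinsics, pixels), "R" (3x3) and "t" (3): a world point X has camera coordinates R X + t. Camera axes: x right, y down, z forward; pixel columns grow to the right and rows downward; lengths in m; the calibration is good to about 2 mm. A picture is of the moment at which its call begins: read the wrist's pose just before it. camera_model takes no time and is no camera call; for the wrist camera it gives the pose at the moment of the call.
- robot.finish_job(): hands the job in, once; it reports no verdict.
Trained networks look in the newest picture that a camera, given by its name, has taken for a name from the list of things; names that differ only in an ending like _2 or _b are one class to them, and where a whole thing is asked for, a point or a joint stands for the part that bears it (a point fixed in the world has none). Each returns a list of dicts, best first, with "score" (0 to 1); they miss things now and then, are a little off and sometimes report something else, mostly with a low value. They report only what shows in the picture. A call takes as long as a camera call. They do not tell look-alikes from the thing itself.
- robot.boxes_of(camera, label): "xy" ([column, row] in pixels, amid what is visible of it).
The state is a dict: "time_s": time; "joint_positions": joint angles; "joint_velocities": joint speeds; "joint_torque": joint torques, N m; "eef_pos": TCP position; "tcp_rot": TCP orientation; "ft_force": force on the tool from outside, world axes, zero at the start; "moment": the same for the moment, N m; "gripper_width": finger opening in m.
Only numpy, scipy, OpenCV 4.12 (cv2) and the standard library are available. Lean on these libraries where they do the work, as an engineer would, in place of code of your own. Each camera call takes 0.05 s, during which the arm holds its last target. There are 200 camera calls.

## Working session

There is one attempt and no reset: what is moved stays moved. The work goes in short steps, Python scripts to look and compute and a tool call to move; the robot and the scene stay as the last step left them, time stands still between calls to the robot, and variables do not carry over. Pictures are saved under pics/ and viewed, about 8 in all and at most 12, crops included, and the job is handed in when it is done.

Besides the shell and the picture viewer there is one more tool, called after ">>>" as name(argument=value, ...) on one line, values as JSON. drive_tool: Moves the arm, as the interface text tells. Its arguments: {"type":"object","properties":{"increments":{"type":"string"}},"required":["increments"]}

```bash
ls; mkdir -p pics
cat > h.py <<'E'
import numpy as np, cv2
from bench import robot
def shot(n,f=None):
    im=robot.read_camera(n)
    if f: cv2.imwrite('pics/'+f,cv2.cvtColor(im,cv2.COLOR_RGB2BGR))
    return im
def p2w(n,uv,z,m=None):
    m=m or robot.camera_model(n);K,R,t=[np.array(m[k]) for k in('K','R','t')]
    d=R.T@np.linalg.inv(K)@np.array([uv[0],uv[1],1.]);c=-R.T@t
    return c+d*(z-c[2])/d[2]
def w2p(n,X,m=None):
    m=m or robot.camera_model(n);K,R,t=[np.array(m[k]) for k in('K','R','t')]
    p=K@(R@np.array(X)+t);return p[:2]/p[2]
E
python3 - <<'E'
from h import *
a=shot('top','top0.png');b=shot('side','side0.png')
print(robot.get_obs())
m=robot.camera_model('top');print(m)
for l in ['cabinet','drawer_handle','bar_long','bar_short','case','pad','volume_near','volume_far','loupe','jar','brush','weight_round']:
    r=robot.boxes_of('top',l);print(l,[(np.round(x['xy']),round(x['score'],2)) for x in r][:3])
E
```

```text
pics
{'time_s': 0.1, 'joint_positions': array([ 1.1198059 ,  0.33383158,  0.03990826,  1.46617167, -0.01339034,
        1.34326231, -0.05848   ]), 'joint_velocities': array([-0.00163959, -0.00167305, -0.00016825, -0.00279514, -0.00013041,
        0.00171605, -0.00064933]), 'joint_torque': array([ 3.84728963e-03, -6.57815695e+01,  1.33990768e+00, -4.04713404e+01,
       -5.97590092e-02,  4.09111683e-02,  1.06369373e-04]), 'eef_pos': array([ 0.22379642, -0.60984311,  0.23275974]), 'tcp_rot': array([-3.54337144e-04,  8.19924928e-01, -5.72470626e-01, -6.07658803e-04]), 'ft_force': array([ 0.42529448, -0.63116883, -0.73718283]), 'moment': array([-0.02242076, -0.00563862,  0.04903329]), 'gripper_width': 0.08710967593170749}
{'K': array([[412.16602268,   0.        , 255.56423339],
       [  0.        , 412.16602268, 193.10174286],
       [  0.        ,   0.        ,   1.        ]]), 'R': array([[-0.00506647, -0.99998521,  0.00197632],
       [-0.98674926,  0.00467887, -0.16218508],
       [ 0.16217343, -0.00277183, -0.98675838]]), 't': array([0.01443036, 0.50974061, 1.38927844])}
cabinet [(array([286., 121.]), 0.66)]
drawer_handle [(array([284., 152.]), 0.56)]
bar_long [(array([187., 161.]), 0.62)]
bar_short [(array([153., 279.]), 0.8), (array([161., 218.]), 0.68), (array([ 96., 245.]), 0.6)]
case [(array([290., 189.]), 0.62), (array([372., 148.]), 0.34)]
pad [(array([366., 204.]), 0.89)]
volume_near [(array([165., 226.]), 0.58)]
volume_far [(array([199., 162.]), 0.67)]
loupe [(array([210., 207.]), 0.56)]
jar [(array([122., 166.]), 0.91), (array([283., 154.]), 0.22)]
brush [(array([409., 214.]), 0.75)]
weight_round [(array([375., 149.]), 0.61)]
```

Run:
```python
import cv2
a=cv2.imread('pics/top0.png')[80:310,70:440]
cv2.imwrite('pics/top0c.png',cv2.resize(a,None,fx=2.15,fy=2.15,interpolation=cv2.INTER_CUBIC))
```

```text
(no output)
```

View pics/top0c.png

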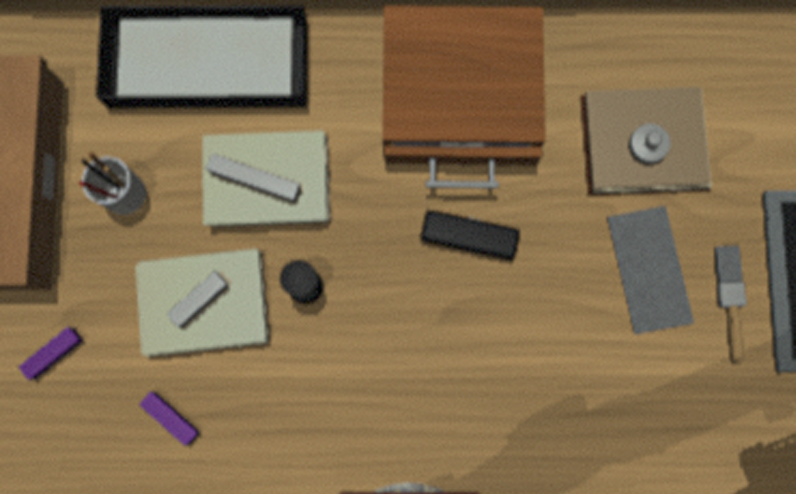

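View pics/side0.png

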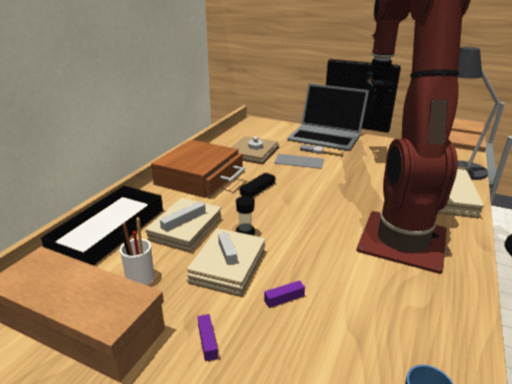

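The top crop shows three bar_short candidates: a grey bar on the near volume (full image 161,218), and purple bars at (96,245) and (153,279). The grey one fits, because it is steel and lies on a volume. The purple ones lie on the desk and are look-alikes. The long bar is on the far volume (187,161), the case is at (290,189) and the pad at (372,205). The side view agrees.

```bash
cat >> h.py <<'E'
def rect(n,im,uv,z,mask,half=60,m=None):
    """component of mask at uv -> world min-area rect at height z"""
    nl,lab=cv2.connectedComponents(mask.astype(np.uint8))
    ys,xs=np.nonzero(mask); i=np.argmin((xs-uv[0])**2+(ys-uv[1])**2)
    c=(lab==lab[ys[i],xs[i]]).astype(np.uint8)
    ct=max(cv2.findContours(c,0,1)[0],key=cv2.contourArea)[:,0]
    W=np.array([p2w(n,p,z,m)[:2] for p in ct])
    (cx,cy),(w,h),a=cv2.minAreaRect((W*1000).astype(np.float32))
    if w<h: w,h,a=h,w,a+90
    return np.round([cx,cy,w,h,(a+90)%180-90],1)
E
python3 - <<'E'
from h import *
im=cv2.imread('pics/top0.png');hsv=cv2.cvtColor(im,cv2.COLOR_BGR2HSV);H,S,V=[hsv[...,i].astype(int) for i in range(3)]
for uv in [(290,189),(161,218),(187,161),(372,205),(286,120),(165,226),(330,165),(286,165)]: print(uv,hsv[uv[1],uv[0]])
print('case',rect('top',im,(290,189),.03,V<60))
print('pad',rect('top',im,(372,205),.003,(S<60)&(V<140)&(V>60)))
for nme,uv in(('short',(161,218)),('long',(187,161))):
    print(nme,rect('top',im,uv,.075,(S<22)&(V>110)))
c=lambda x,y,z:np.round(p2w('top',(x/2.15+70,y/2.15+80),z)[:2],3)
print('cab top corners',c(385,7,.09),c(541,7,.09),c(384,142,.09),c(543,142,.09))
print('handle ends',c(428,185,.052),c(495,185,.052))
print('far vol',[c(*p,.045) for p in((203,135),(326,132),(329,220),(204,224))])
print('near vol',[c(*p,.045) for p in((135,262),(262,250),(267,340),(142,354))])
print('long',[c(*p,.077) for p in((209,158),(299,189))],'short',[c(*p,.077) for p in((175,318),(222,280))])
print('case',[c(*p,.036) for p in((427,212),(518,230),(513,259),(422,240))])
print('pad',[c(*p,.003) for p in((609,216),(665,208),(692,323),(636,333))])
print('loupe top',c(299,281,.11))
E
```

```text
(290, 189) [ 0  5 52]
(161, 218) [ 54   8 158]
(187, 161) [ 53   6 166]
(372, 205) [ 90  13 101]
(286, 120) [ 14 156 126]
(165, 226) [ 38  37 166]
(330, 165) [ 19 113 151]
(286, 165) [ 53   8 133]
case [ 524.8 -102.7  154.3   53.2   77.5]
pad [ 471.7 -401.1  199.   100.    10.8]
short [419.6 329.8 100.2  27.7 -47.5]
long [615.  247.1 148.3  28.1  70.4]
cab top corners [0.892 0.033] [ 0.891 -0.222] [0.665 0.035] [ 0.664 -0.218]
handle ends [ 0.603 -0.036] [ 0.603 -0.144]
far vol [array([0.691, 0.333]), array([0.695, 0.131]), array([0.548, 0.125]), array([0.542, 0.327])]
near vol [array([0.481, 0.436]), array([0.499, 0.232]), array([0.355, 0.221]), array([0.334, 0.418])]
long [array([0.643, 0.315]), array([0.592, 0.171])] short [array([0.388, 0.36 ]), array([0.447, 0.289])]
case [array([ 0.562, -0.034]), array([ 0.532, -0.182]), array([ 0.484, -0.172]), array([ 0.516, -0.025])]
pad [array([ 0.56 , -0.339]), array([ 0.574, -0.433]), array([ 0.382, -0.467]), array([ 0.366, -0.374])]
loupe top [0.441 0.165]
```

>>> drive_tool(increments="0.02 0.034 0 0 0 3.8 1;0.02 0.034 0 0 0 3.8 1;0.02 0.034 0 0 0 3.8 1;0.02 0.034 0 0 0 3.8 1;0.02 0.034 0 0 0 3.8 1;0.02 0.034 0 0 0 3.8 1;0.02 0.034 0 0 0 3.8 1;0.02 0.034 0 0 0 3.8 1;0.02 0.034 0 0 0 3.8 1;0.02 0.034 0 0 0 3.8 1;0.02 0.034 0 0 0 3.8 1;0.02 0.034 0 0 0 3.8 1;0.02 0.034 0 0 0 3.8 1;0.02 0.034 0 0 0 3.8 1;0.02 0.034 0 0 0 3.8 1")

```text
time_s: 1.95
eef_pos: [0.524, -0.0833, 0.2356]
tcp_rot: [0.005, 0.995, -0.098, 0.004]
ft_force: [1.1, -0.7, 0.1]
gripper_width: 0.0873
```

>>> drive_tool(increments="0 -0.01 0 0 0 0 1;0 -0.01 0 0 0 0 1;0 0 0 0 0 0 1")

```text
time_s: 2.2
eef_pos: [0.528, -0.0917, 0.2363]
tcp_rot: [0.003, 0.996, -0.088, 0.006]
ft_force: [-0.4, -1.1, 0.6]
gripper_width: 0.0872
```

```bash
cat >> h.py <<'E'
def yaw():
    o=robot.get_obs();w,x,y,z=o['tcp_rot'];return np.round(o['eef_pos'],4),round(np.degrees(np.arctan2(2*(x*y+w*z),1-2*(y*y+z*z))),1),round(np.degrees(np.arccos(-(1-2*(x*x+y*y)))),1)
E
python3 - <<'E'
from h import *
print(yaw())
im=shot('wrist','w1.png');im=cv2.imread('pics/w1.png');hsv=cv2.cvtColor(im,cv2.COLOR_BGR2HSV)
r=robot.boxes_of('wrist','case');print(r[:2]); 
print('case',rect('wrist',im,r[0]['xy'] if r else (256,192),.03,hsv[...,2]<60))
E
```

```text
(array([ 0.528 , -0.0917,  0.2363]), np.float64(-10.0), np.float64(0.7))
[{'xy': [252.1, 168.8], 'score': 0.81}]
case [ 525.8 -103.7  157.3   52.9   77. ]
```

View pics/w1.png

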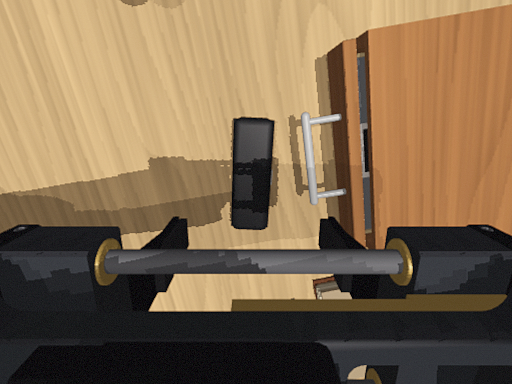

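The wrist view shows the case at (252,170), which measures (525.5, -103.5) mm at 77°. The handle runs from (306,115) to (314,202), and the drawer is slightly out.

>>> drive_tool(increments="-0.001 -0.006 -0.03 0 0 -1.5 1;-0.001 -0.006 -0.035 0 0 -1.5 1;0 0 -0.035 0 0 0 1;0 0 -0.035 0 0 0 1;0 0 -0.03 0 0 0 1;0 0 -0.02 0 0 0 1;0 0 0 0 0 0 1")

```text
time_s: 2.88
eef_pos: [0.5229, -0.1116, 0.0478]
tcp_rot: [0.005, 0.992, -0.124, 0.009]
ft_force: [-1.3, -0.1, 0.1]
gripper_width: 0.0869
```

Run:
```python
from h import *
print(yaw())
im=cv2.imread('pics/w1.png')
```

```text
(array([ 0.5229, -0.1116,  0.0478]), np.float64(-14.2), np.float64(1.2))
```

>>> drive_tool(increments="0.001 0.004 -0.012 0.6 0.9 1 1;0.001 0.003 -0.012 0 0 0 1;0 0 -0.006 0 0 0 1;0 0 0 0 0 0 1;0 0 0 0 0 0 -1;0 0 0 0 0 0 -1;0 0 0 0 0 0 -1;0 0 0 0 0 0 -1;0 0 0 0 0 0 -1;0 0 0 0 0 0 -1")

```text
time_s: 3.72
eef_pos: [0.5271, -0.1085, 0.0229]
tcp_rot: [0.002, 0.993, -0.12, 0.005]
ft_force: [-0.8, -0.2, 0.7]
gripper_width: 0.0552
```

>>> drive_tool(increments="0 0 0 0 0 0 -1;0 0 0.03 0 0 0 -1;0 0 0.035 0 0 0 -1;0 0 0.03 0 0 0 -1;-0.006 -0.029 0 0 0 -6.6 -1;-0.006 -0.029 0 0 0 -6.6 -1;-0.006 -0.029 0 0 0 -6.6 -1;-0.006 -0.029 0 0 0 -6.6 -1;-0.006 -0.029 0 0 0 -6.6 -1;-0.006 -0.029 0 0 0 -6.6 -1;-0.006 -0.029 0 0 0 -6.6 -1;-0.006 -0.029 0 0 0 -6.6 -1;-0.006 -0.029 0 0 0 -6.6 -1;0 0 0 0 0 0 -1;0 0 0 0 0 0 -1")

```text
time_s: 4.97
eef_pos: [0.4662, -0.3782, 0.1229]
tcp_rot: [0.003, 0.79, -0.614, 0.005]
ft_force: [1.0, 0.9, -2.3]
gripper_width: 0.054
```

Run:
```python
from h import *
print(yaw(),robot.get_obs()['gripper_width'])
im=shot('top','t2.png');im=cv2.imread('pics/t2.png')
cv2.imwrite('pics/t2c.png',cv2.resize(im[100:270,220:450],None,fx=3,fy=3))
print('drawer?',[(r['xy'],r['score']) for r in robot.boxes_of('top','case')])
```

```text
(array([ 0.4662, -0.3782,  0.1229]), np.float64(-75.7), np.float64(0.7)) 0.05398986556133237
drawer? [([287.1, 153.9], 0.71), ([371.7, 182.2], 0.57)]
```

View pics/t2c.png

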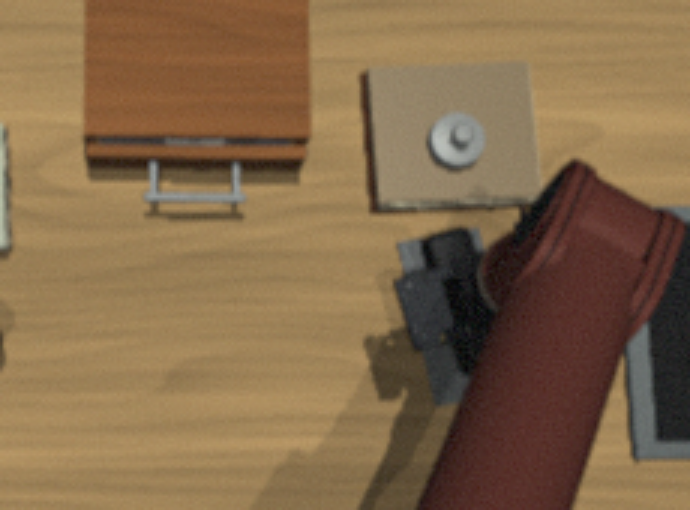

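The case is held at about (371,182), above the pad.

>>> drive_tool(increments="-0.001 -0.014 0 0 0 -2 -1;0 -0.012 -0.02 0 0 -1.5 -1;0 0 -0.03 0 0 0 -1;0 0 -0.025 0 0 0 -1;0 0 0 0 0 0 -1")

```text
time_s: 5.48
eef_pos: [0.4691, -0.4019, 0.0482]
tcp_rot: [0.003, 0.773, -0.635, 0.007]
ft_force: [-1.4, 1.0, -0.9]
gripper_width: 0.0536
```

Run:
```python
from h import *
print(yaw(),robot.get_obs()['tcp_rot'])
```

```text
(array([ 0.4691, -0.4019,  0.0482]), np.float64(-78.8), np.float64(0.9)) [ 0.00279597  0.77267361 -0.63475422  0.00739966]
```

>>> drive_tool(increments="-0.003 -0.002 -0.008 0 0.5 0 -1;-0.001 0 -0.008 0 0 0 -1;0 0 -0.004 0 0 0 -1;0 0 -0.001 0 0 0 -1;0 0 0 0 0 0 -1")

```text
time_s: 5.9
eef_pos: [0.4672, -0.403, 0.0287]
tcp_rot: [0.005, 0.774, -0.633, 0.005]
ft_force: [0.2, 0.7, -1.3]
gripper_width: 0.0538
```

>>> drive_tool(increments="-0.002 0 -0.002 0 0 0 -1;0 0 -0.001 0 0 0 -1;0 0 0 0 0 0 1;0 0 0 0 0 0 1;0 0 0 0 0 0 1;0 0 0 0 0 0 1;0 0 0.02 0 0 0 1;0 0 0.03 0 0 0 1;0 0 0.035 0 0 0 1;0 0 0.035 0 0 0 1;0 0.03 0.025 0 0 0 1;0 0.04 0 0 0 5 1;0 0.04 0 0 0 7 1;0 0.04 0 0 0 7 1;0 0.04 0 0 0 7 1;0 0 0 0 0 7 1;0 0 0 0 0 7 1")

```text
time_s: 7.32
eef_pos: [0.4642, -0.2071, 0.1833]
tcp_rot: [0.004, 0.945, -0.327, 0.013]
ft_force: [-0.1, -0.9, -1.0]
gripper_width: 0.087
```

Run:
```python
from h import *
print(yaw())
im=shot('top','t3.png');im=cv2.imread('pics/t3.png')
hsv=cv2.cvtColor(im,cv2.COLOR_BGR2HSV)
cv2.imwrite('pics/t3c.png',cv2.resize(im[100:270,220:450],None,fx=3,fy=3))
r=robot.boxes_of('top','case');print(r[:2])
from h import w2p
print('pad px',w2p('top',(.47,-.402,.03)))
print('case',rect('top',im,w2p('top',(.47,-.402,.03)),.03,hsv[...,2]<60))
# handle
print([np.round(p2w('top',p,.052)[:2],4) for p in((269,166),(301,166))])
```

```text
(array([ 0.4642, -0.2071,  0.1833]), np.float64(-38.2), np.float64(1.5))
[{'xy': [375.6, 212.8], 'score': 0.87}]
pad px [374.33779003 204.35146035]
case [ 458.  -403.2  133.    56.9   10.9]
[array([ 0.6036, -0.0353]), array([ 0.603 , -0.1468])]
```

View pics/t3c.png

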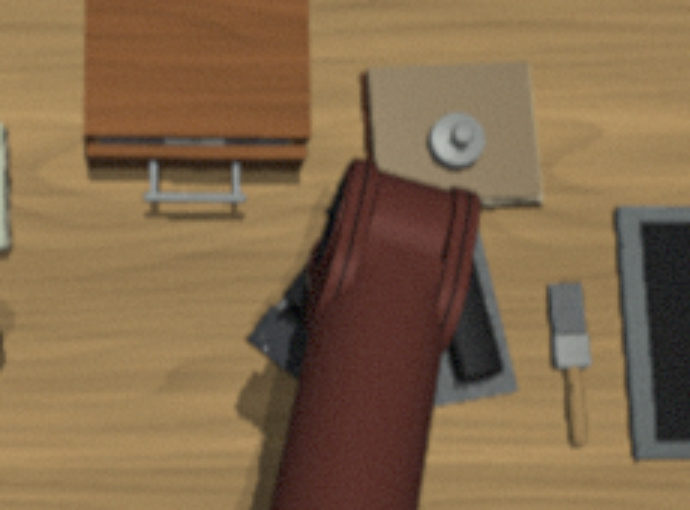

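The case now lies on the pad; the arm hides part of it, so I'll check it again later. The handle ends give a centre of about (0.603, -0.091). Next I'll go above the handle.

>>> drive_tool(increments="0.023 0.019 0.005 0.9 1.2 6.4 -0.3;0.023 0.019 0.005 0 0 6.4 -0.3;0.023 0.019 0.005 0 0 6.4 -0.3;0.023 0.019 0 0 0 6.4 -0.3;0.023 0.019 0 0 0 6.4 -0.3;0.014 0.012 0 0 0 5 -0.3;0 0 0 0 0 0 -0.3;0 0 0 0 0 0 -0.3")

```text
time_s: 8.08
eef_pos: [0.5973, -0.1036, 0.1981]
tcp_rot: [-0.0, 1.0, -0.024, -0.0]
ft_force: [0.3, -1.0, -0.3]
gripper_width: 0.0415
```

Run:
```python
from h import *
print(yaw(),robot.get_obs()['tcp_rot'])
a=shot('wrist','w4.png');a=cv2.imread('pics/w4.png')
t=shot('top','t4.png');t=cv2.imread('pics/t4.png');hsv=cv2.cvtColor(t,cv2.COLOR_BGR2HSV)
print('case',rect('top',t,w2p('top',(.47,-.402,.03)),.033,hsv[...,2]<60))
print('pad',rect('top',t,w2p('top',(.39,-.455,.003)),.003,(hsv[...,1]<60)&(hsv[...,2]<140)))
cv2.imwrite('pics/c4.png',np.hstack([cv2.resize(a,(480,360)),cv2.resize(t[140:260,330:430],(300,360))]))
m=robot.camera_model('wrist');np.savez('m4.npz',**m)
```

```text
(array([ 0.5973, -0.1036,  0.1981]), np.float64(-2.8), np.float64(0.0)) [-1.27396608e-04  9.99701064e-01 -2.44492315e-02 -3.19375485e-05]
case [ 470.5 -398.6  159.2   57.6   12. ]
pad [ 472.  -401.4  199.    99.7   10.5]
```

View pics/c4.png

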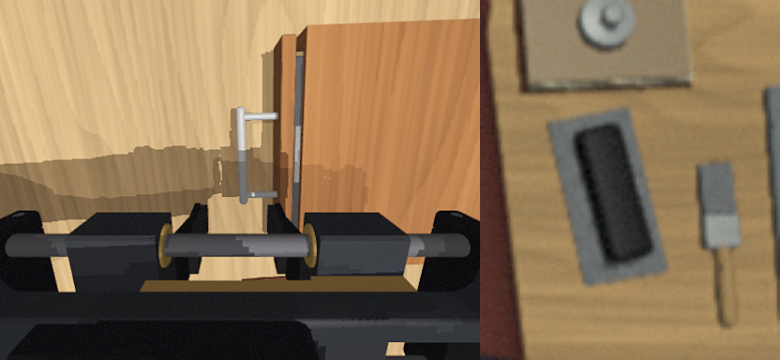

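The case lies centred along the pad, about 3 mm and 1.5° off. The handle in the wrist picture runs from (256,115) to (259,215).

Run:
```python
from h import *
m=dict(np.load('m4.npz'));f=512/480
for p in((240.5,108),(243.5,202)): print(p2w('wrist',(p[0]*f,p[1]*f),.052,m)[:2])
for p in((307,28),): print('cab corner',p2w('wrist',(p[0]*f,p[1]*f),.09,m)[:2])
for p in((275,45),(276,240)): print('front top edge',p2w('wrist',(p[0]*f,p[1]*f),.076,m)[:2])
```

```text
[ 0.60421787 -0.03363244]
[ 0.60262521 -0.14939076]
cab corner [0.6682386  0.03478911]
front top edge [0.64075462 0.02489927]
front top edge [ 0.64022484 -0.19179313]
```

>>> drive_tool(increments="0.006 0.012 0 0 0 2.3 -0.3;0 0 -0.03 0 0 0 -0.3;0 0 -0.035 0 0 0 -0.3;0 0 -0.03 0 0 0 -0.3;0 0 0 0 0 0 -0.3")

```text
time_s: 8.6
eef_pos: [0.6027, -0.0955, 0.1038]
tcp_rot: [0.002, 1.0, -0.009, 0.003]
ft_force: [-1.3, -0.3, -1.5]
gripper_width: 0.0303
```

>>> drive_tool(increments="0.001 0.004 -0.02 0 0 0 -0.3;0 0 -0.02 0 0 0 -0.3;0 0 -0.01 0 0 0 -0.3;0 0 -0.004 0 0 0 -0.3;0 0 0 0 0 0 -0.3")

```text
time_s: 9.02
eef_pos: [0.6049, -0.0928, 0.0533]
tcp_rot: [0.003, 1.0, -0.011, 0.004]
ft_force: [0.1, 0.6, 0.4]
gripper_width: 0.0307
```

>>> drive_tool(increments="0 0 -0.004 0 0 0 -0.3;0 0 0 0 0 0 -0.3;0 0 0 0 0 0 -1;0 0 0 0 0 0 -1;0 0 0 0 0 0 -1;0 0 0 0 0 0 -1;0 0 0 0 0 0 -1;-0.01 0 0 0 0 0 -1;-0.015 0 0 0 0 0 -1;-0.015 0 0 0 0 0 -1;-0.015 0 0 0 0 0 -1;-0.015 0 0 0 0 0 -1;-0.015 0 0 0 0 0 -1")

```text
time_s: 10.1
eef_pos: [0.5243, -0.0925, 0.0546]
tcp_rot: [0.003, 1.0, -0.011, 0.011]
ft_force: [1.3, 0.9, -1.6]
gripper_width: 0.0097
```

>>> drive_tool(increments="-0.015 0 0 0 0 0 -1;-0.015 0 0 0 0 0 -1;-0.015 0 0 0 0 0 -1;-0.015 0 0 0 0 0 -1;-0.01 0 0 0 0 0 -1;-0.006 0 0 0 0 0 -1;-0.005 0 0 0 0 0 -1;-0.004 0 0 0 0 0 -1;-0.004 0 0 0 0 0 -1")

```text
time_s: 10.85
eef_pos: [0.4343, -0.0912, 0.0549]
tcp_rot: [0.003, 1.0, -0.01, 0.017]
ft_force: [35.2, -2.4, -45.4]
gripper_width: 0.0104
```

>>> drive_tool(increments="0.001 0 -0.002 0 0 0 -1;0 0 0 0 0 0 -0.3;0 0 0 0 0 0 -0.3;0 0 0 0 0 0 -0.3;0 0 0 0 0 0 -0.3")

```text
time_s: 11.27
eef_pos: [0.4398, -0.0917, 0.0556]
tcp_rot: [0.003, 1.0, -0.009, 0.021]
ft_force: [-0.7, 1.2, 0.3]
gripper_width: 0.0274
```

>>> drive_tool(increments="0 0 0.03 0 0 0 -0.3;0 0 0.038 0 0 0 -0.3;0 0 0.038 0 0.8 0 0;0 0 0.038 0 0.8 0 0;0 0 0.038 0 0.8 0 0;0.018 0.035 0 0 0 -2 0;0.018 0.035 0 0 0 -2 0;0.018 0.035 0 0 0 -2 0;0.018 0.035 0 0 0 -2 0;0.018 0.035 0 0 0 -2 0;0.018 0.035 0 0 0 -2 0;0.018 0.035 0 0 0 -2 0;0.018 0.035 0 0 0 -2 0;0.018 0.035 0 0 0 -2 0;0 0 0 0 0 0 0;0 0 0 0 0 0 0")

```text
time_s: 12.6
eef_pos: [0.5993, 0.2364, 0.2436]
tcp_rot: [0.002, 0.984, -0.18, -0.007]
ft_force: [-0.5, 0.2, 0.5]
gripper_width: 0.0435
```

Run:
```python
from h import *
print(yaw(),robot.get_obs()['tcp_rot'])
a=shot('wrist','w5.png');np.savez('m5.npz',**robot.camera_model('wrist'));a=cv2.imread('pics/w5.png')
t=shot('top','t5.png');t=cv2.imread('pics/t5.png')
cv2.imwrite('pics/c5.png',np.hstack([cv2.resize(a,(400,300)),cv2.resize(t[120:240,220:380],(400,300),interpolation=cv2.INTER_CUBIC)]))
hsv=cv2.cvtColor(a,cv2.COLOR_BGR2HSV)
for r in robot.boxes_of('wrist','bar_long')[:2]: print(r,rect('wrist',a,r['xy'],.077,(hsv[...,1]<22)&(hsv[...,2]>90)))
```

```text
(array([0.5993, 0.2364, 0.2436]), np.float64(-20.8), np.float64(0.8)) [ 0.00206909  0.98359088 -0.18027316 -0.00680305]
{'xy': [264.3, 155.4], 'score': 0.7} [635.5 250.6 172.9  81.1  76. ]
```

View pics/c5.png

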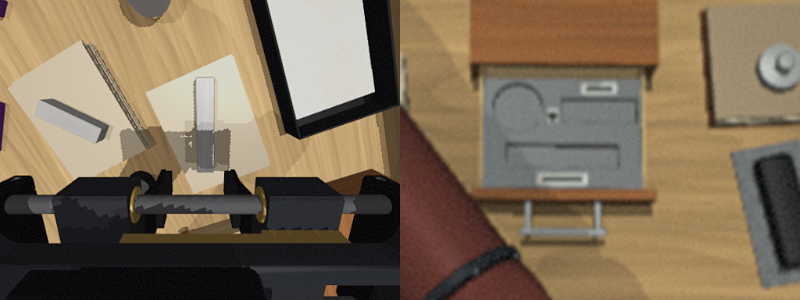

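The drawer is fully open, with both slots and their labels visible. The long slot is next to the panel at crop (562,155), and the short slot is behind it on the right at (598,112). The long bar in the wrist crop spans about (205,78) to (205,168).

Run:
```python
from h import *
m=dict(np.load('m5.npz'));f=1.28
for p in((196,78),(214,78),(197,168),(213,168)): print(np.round(p2w('wrist',(p[0]*f,p[1]*f),.077,m)[:2],4))
print(-m['R'].T@m['t'], m['R'].T[:,2])
c=lambda x,y,z:np.round(p2w('top',(x/2.5+220,y/2.5+120),z)[:2],4)
print('long slot floor? corners top',c(505,143,.046),c(620,146,.046),c(505,164,.046),c(620,167,.046))
print('insert',c(483,78,.046),c(644,80,.046)); print('panel top outer/inner',c(474,190,.076),c(655,190,.076),c(474,199,.076))
print('handle',c(523,236,.052),c(604,236,.052))
print('cab front top edge',c(472,66,.09),c(655,66,.09))
```

```text
[0.6259 0.3191]
[0.6502 0.3098]
[0.5775 0.1879]
[0.602  0.1787]
[0.62867489 0.30738901 0.39411303] [-0.11366634 -0.26344879 -0.95795339]
long slot floor? corners top [ 0.5625 -0.5685] [ 0.5575 -0.7286] [ 0.5328 -0.5664] [ 0.5278 -0.726 ]
insert [ 0.656  -0.5441] [ 0.6521 -0.7709]
panel top outer/inner [ 0.4917 -0.5094] [ 0.4906 -0.7548] [ 0.4794 -0.5086]
handle [ 0.4315 -0.5815] [ 0.4309 -0.6924]
cab front top edge [ 0.6612 -0.5126] [ 0.66   -0.7632]
```

>>> drive_tool(increments="0.008 0.005 -0.02 0 -0.8 0.8 0.4;0.006 0.004 -0.035 0 0 0 0.4;0 0 -0.035 0 0 0 0.4;0 0 -0.03 0 0 0 0.4;0 0 0 0 0 0 0.4;0 0 0 0 0 0 0.4")

```text
time_s: 13.25
eef_pos: [0.616, 0.2314, 0.1269]
tcp_rot: [0.003, 0.984, -0.18, 0.007]
ft_force: [0.4, -0.2, -0.2]
gripper_width: 0.0603
```

Run:
```python
from h import *
print(yaw(),robot.get_obs()['tcp_rot'])
c=lambda x,y,z:np.round(p2w('top',((x-400)/2.5+220,y/2.5+120),z)[:2],4)
print('long slot corners top',c(505,143,.046),c(620,146,.046),c(505,164,.046),c(620,167,.046))
print('insert',c(483,78,.046),c(644,80,.046)); print('panel top outer/inner',c(474,190,.076),c(655,190,.076),c(474,199,.076))
print('handle',c(523,236,.052),c(604,236,.052))
print('cab front top edge',c(472,66,.09),c(655,66,.09))
```

```text
(array([0.616 , 0.2314, 0.1269]), np.float64(-20.8), np.float64(0.8)) [ 0.0025263   0.98361209 -0.18014879  0.00687675]
long slot corners top [ 0.5651 -0.0108] [ 0.5601 -0.1709] [ 0.5354 -0.0105] [ 0.5304 -0.1701]
insert [0.6586 0.0195] [ 0.6546 -0.2071]
panel top outer/inner [0.4943 0.0323] [ 0.4931 -0.2128] [0.482  0.0323]
handle [ 0.4341 -0.0343] [ 0.4336 -0.145 ]
cab front top edge [0.6636 0.0344] [ 0.6625 -0.2158]
```

>>> drive_tool(increments="-0.002 0.012 -0.01 0.4 0.5 1 0.4;0 0.003 -0.02 0 0 0 0.4;0 0 -0.012 0 0 0 0.4;0 0 -0.005 0 0 0 0.4;0 0 0 0 0 0 0.4")

```text
time_s: 13.67
eef_pos: [0.6177, 0.2467, 0.0864]
tcp_rot: [-0.003, 0.985, -0.172, 0.006]
ft_force: [-0.6, -0.3, -0.5]
gripper_width: 0.0608
```

>>> drive_tool(increments="-0.003 -0.001 -0.008 -0.5 0.4 0 0.4;-0.001 0 -0.006 0 0 0 0.4;0 0 -0.002 0 0 0 0.4;0 0 0 0 0 0 0.4")

```text
time_s: 14.0
eef_pos: [0.6146, 0.2464, 0.072]
tcp_rot: [0.002, 0.985, -0.172, 0.005]
ft_force: [-0.8, 0.5, -1.0]
gripper_width: 0.0612
```

>>> drive_tool(increments="0 0 -0.001 0 0 0 -1;0 0 0 0 0 0 -1;0 0 0 0 0 0 -1;0 0 0 0 0 0 -1;0 0 0 0 0 0 -1;0 0 0 0 0 0 -1;0 0 0 0 0 0 -1")

```text
time_s: 14.58
eef_pos: [0.6143, 0.247, 0.0719]
tcp_rot: [0.002, 0.985, -0.172, 0.004]
ft_force: [0.1, -0.6, -1.9]
gripper_width: 0.0276
```

>>> drive_tool(increments="0 0 0.025 0 0 0 -1;0 0 0.035 0 0 0 -1;0 0 0.035 0 0 0 -1;0 0 0.03 0 0 0 -1;0 -0.03 0.01 0 0 2.4 -1;-0.002 -0.038 0 0 0 2.4 -1;-0.002 -0.038 0 0 0 2.4 -1;-0.002 -0.038 0 0 0 2.4 -1;-0.002 -0.038 0 0 0 2.4 -1;-0.002 -0.038 0 0 0 2.4 -1;-0.002 -0.038 0 0 0 2.4 -1;-0.002 -0.038 0 0 0 2.4 -1;0 -0.02 0 0 0 0 -1;0 0 0 0 0 0 -1;0 0 0 0 0 0 -1")

```text
time_s: 15.83
eef_pos: [0.5808, -0.0879, 0.1932]
tcp_rot: [0.007, 1.0, 0.005, -0.011]
ft_force: [0.6, 1.9, -8.0]
gripper_width: 0.0279
```

Run:
```python
from h import *
print(yaw(),robot.get_obs()['tcp_rot'])
shot('wrist','w6.png');np.savez('m6.npz',**robot.camera_model('wrist'))
print(robot.boxes_of('wrist','slot_long')[:2])
```

```text
(array([ 0.5808, -0.0879,  0.1932]), np.float64(0.6), np.float64(1.5)) [ 0.00698575  0.99989835  0.00527394 -0.01125491]
[{'xy': [226.5, 136.0], 'score': 0.91}]
```

View pics/w6.png

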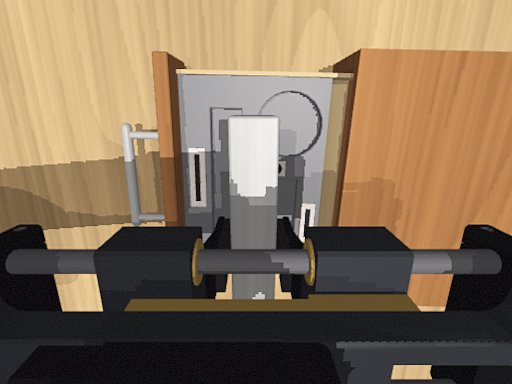

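The long slot's near-left corner is at (211,108), with its left edge along column 211. The label with the long black bar is at (197,178), which confirms the long slot.

Run:
```python
from h import *
m=dict(np.load('m6.npz'))
im=cv2.imread('pics/w6.png');g=cv2.cvtColor(im,cv2.COLOR_BGR2GRAY).astype(int)
for r in(120,150,190,205): print(r,g[r,180:230])
print(g[98:118,220])
for p in((211,108),(211,150),(211,205)): print(p,np.round(p2w('wrist',p,.046,m)[:2],4))
print('wall',[np.round(p2w('wrist',p,.05,m)[:2],4) for p in((180,73),(335,73))])
print('handle',[np.round(p2w('wrist',p,.052,m)[:2],4) for p in((127.5,124),(136.5,222))])
print('cab corner',np.round(p2w('wrist',(361,50),.09,m)[:2],4))
print('round',[np.round(p2w('wrist',p,.046,m)[:2],4) for p in((258.5,124),(321.5,124),(290,92))])
```

```text
120 [127 146 143 141 142 154 169 167 166 166 166 166 166 167 168 168 169 169
 168 170 170 170 169 170 170 168 169 170 169 158 113  59 122 164 172 171
 170 173 164 121 101 101 102 102 102 100 100 113 171 209]
150 [ 65 101 141 147 143 142 149 159 208 248 243 242 242 242 241 241 242 241
 245 248 247 247 247 253 234 153 171 173 175 172 144  87  70 101 104 140
 179 174 173 177 157 101 103 106 106 105 102  95 131 186]
190 [ 52  53  58  63  78  80  81  78  87  97 142 185 179 178 185 164   9  27
  22  15 135 189 178 177 179 165 113 100 106 107 103  87  64  66  79  91
 107 104 102 102  98  75  74  76  79  80  74  76  73  99]
205 [ 51  55  59  57  68  76  80  81  78  86 126 167 185 183 185 188 185 182
 180 177 179 182 182 185 184 180 143  99 104 106 104  95  69  61  70  92
 106 103 101 102 101  95  76  78  76  78  79  78  78  81]
[173 174 173 173 173 173 174 174 180 136 138 169 176 173 172 171 170 172
 171 172]
(211, 108) [ 0.5319 -0.0123]
(211, 150) [ 0.5302 -0.0573]
(211, 205) [ 0.5277 -0.1231]
wall [array([0.5022, 0.0216]), array([0.6593, 0.0226])]
handle [array([ 0.4423, -0.0295]), array([ 0.4382, -0.1442])]
cab corner [0.6691 0.0363]
round [array([ 0.583 , -0.0284]), array([ 0.6509, -0.0277]), array([0.6154, 0.0045])]
```

Run:
```python
from h import *
m=dict(np.load('m6.npz'))
im=cv2.imread('pics/w6.png');g=cv2.cvtColor(im,cv2.COLOR_BGR2GRAY).astype(int)
print(g[130,220:290]);print(g[170,220:290]);print(g[108:124,255])
for z in(.196,.2):print([np.round(p2w('wrist',p,z,m)[:2],4) for p in((229,130),(278.5,130),(229.5,185),(277.5,185),(255,116))])
t=cv2.imread('pics/t5.png');print(cv2.cvtColor(t,cv2.COLOR_BGR2GRAY)[205:222,278:296:4].T)
for r in(212,213,214,215):print(r,p2w('top',(286,r),.0575)[0])
```

```text
[103 107 106 107 106 107 104  98 157 207 220 230 231 230 230 230 231 232
 232 232 234 234 233 233 232 232 232 231 233 234 234 235 234 234 236 235
 236 237 240 239 238 239 238 238 238 238 239 239 237 236 236 237 239 239
 240 243 239 216 178 140 161 161 161 161 160 160 163 162 161 161]
[104 105 104 106 108 106 104 102  97 153 204 216 227 226 226 225 227 227
 228 229 228 228 229 229 228 228 227 228 230 232 234 233 235 235 234 232
 234 235 237 236 236 237 236 236 236 235 235 235 233 233 232 233 233 234
 237 234 220 182  80  10   6  94 146 145 135 100  75  79  78  78]
[179 179 179 181 179 183 170 111 159 198 215 233 238 236 236 236]
[array([ 0.5675, -0.0227]), array([ 0.5942, -0.0224]), array([ 0.5672, -0.0537]), array([ 0.5948, -0.0533]), array([ 0.5815, -0.0152])]
[array([ 0.5679, -0.0223]), array([ 0.594 , -0.0221]), array([ 0.5677, -0.0525]), array([ 0.5945, -0.0521]), array([ 0.5816, -0.0151])]
[[ 70  97 122 127 120 120 123 135 119 116 104  77  76 100 121 129 124]
 [ 72 100 121 125 123 119 120 130 123 114 103  80  72 100 122 120 117]
 [ 73  97 117 122 121 117 118 132 124 116 104  76  73  99 118 117 119]
 [ 73 100 122 118 122 118 121 133 125 117 107  76  70  93 115 116 122]
 [ 87 117 139 136 125 123 129 133 123 113 106  76  68  93 113 120 123]]
212 0.441444275344707
213 0.4380186592929021
214 0.43459575315811594
215 0.43117555372600147
```

The slot centre works out at about (0.5467, -0.0905), and the bar centre sits 2 mm to -y of the TCP.

>>> drive_tool(increments="-0.015 0 0 0.8 -1.2 -1.4 -1;-0.015 0 -0.01 0 0 0 -1;-0.004 0 -0.025 0 0 0 -1;0 0 -0.025 0 0 0 -1;0 0 -0.02 0 0 0 -1;0 0 0 0 0 0 -1;0 0 0 0 0 0 -1")

```text
time_s: 16.52
eef_pos: [0.5462, -0.0726, 0.111]
tcp_rot: [-0.003, 1.0, 0.002, 0.001]
ft_force: [1.3, 0.5, -7.3]
gripper_width: 0.0277
```

```bash
cat >> h.py <<'E'
def fix(tx,ty,tz,tyaw):
    "remaining shift (mm) and turn (deg) to a pose"
    from scipy.spatial.transform import Rotation as R
    p,yw,_=yaw();w,x,y,z=robot.get_obs()['tcp_rot']
    c=R.from_quat([x,y,z,w]);d=R.from_euler('z',tyaw,degrees=True)*R.from_euler('x',180,degrees=True)
    print('pos',p,'yaw',yw,'shift mm',np.round((np.array([tx,ty,tz])-p)*1000,1),'turn',np.round((d*c.inv()).as_rotvec(degrees=True),2),'F',np.round(robot.get_obs()['ft_force'],1))
E
python3 -c "
from h import *
fix(.5467,-.0882,.061,-.8)"
```

```text
pos [ 0.5462 -0.0726  0.111 ] yaw 0.2 shift mm [  0.5 -15.6 -50. ] turn [-0.31  0.06 -1.03] F [ 1.3  0.5 -7.3]
```

>>> drive_tool(increments="0 -0.01 -0.005 -0.3 0 -1 -1;0 -0.006 -0.01 0 0 0 -1;0 0 -0.01 0 0 0 -1;0 0 0 0 0 0 -1;0 0 0 0 0 0 -1")

```text
time_s: 16.93
eef_pos: [0.5491, -0.0884, 0.0873]
tcp_rot: [0.0, 1.0, -0.006, 0.003]
ft_force: [0.5, -0.2, -6.9]
gripper_width: 0.0276
```

```bash
python3 -c "
from h import *
fix(.5467,-.0882,.061,-.8)
shot('wrist','w7.png');np.savez('m7.npz',**robot.camera_model('wrist'))
shot('top','t7.png')
t=cv2.imread('pics/t7.png')[120:240,220:380];a=cv2.imread('pics/w7.png')
cv2.imwrite('pics/c7.png',np.hstack([cv2.resize(a,(400,300)),cv2.resize(t,(400,300),interpolation=cv2.INTER_CUBIC)]))"
```

```text
pos [ 0.5491 -0.0884  0.0873] yaw -0.7 shift mm [ -2.4   0.2 -26.3] turn [ 0.05  0.35 -0.08] F [ 0.5 -0.2 -6.9]
```

View pics/c7.png

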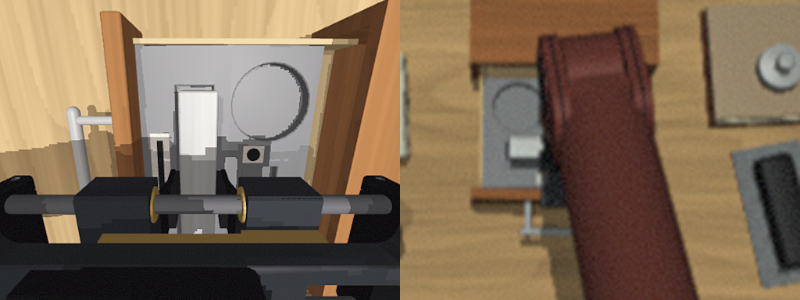

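```bash
python3 -c "
from h import *
a=cv2.imread('pics/w7.png')
cv2.imwrite('pics/c7b.png',cv2.resize(a[85:205,190:320],None,fx=5,fy=5,interpolation=cv2.INTER_NEAREST))"
```

```text
(no output)
```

View pics/c7b.png

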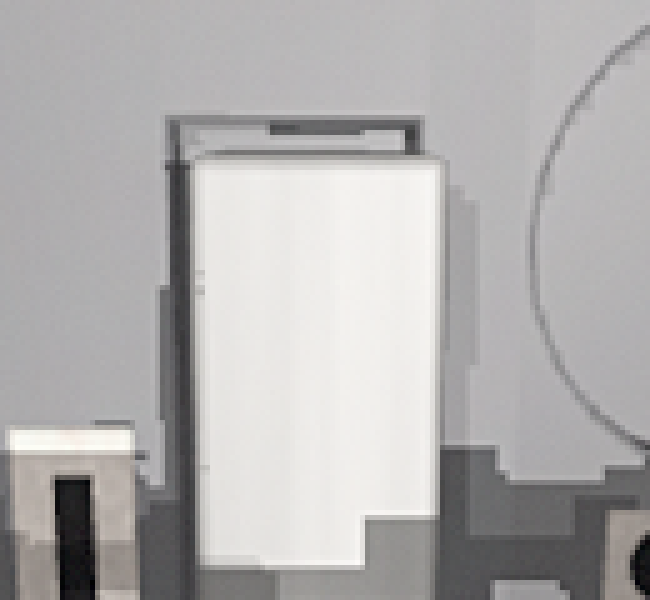

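```bash
python3 -c "
from h import *
m=dict(np.load('m7.npz'))
f=lambda x,y,z:np.round(p2w('wrist',(190+x/5,85+y/5),z,m)[:2],4)
print('slot',f(166,116,.046),f(424,116,.046), 'left lower',f(178,490,.046))
print('bar',f(192,158,.092),f(442,158,.092),f(440,510,.092),f(196,550,.092))"
```

```text
slot [ 0.53   -0.0108] [ 0.5656 -0.0113] left lower [ 0.5294 -0.0643]
bar [ 0.5372 -0.0156] [ 0.5637 -0.0159] [ 0.564  -0.0548] [ 0.536  -0.0591]
```

>>> drive_tool(increments="-0.002 0.001 -0.004 0 0.3 0 -1;0 0 -0.007 0 0 0 -1;0 0 0 0 0 0 -1;0 0 0 0 0 0 -1")

```text
time_s: 17.37
eef_pos: [0.5475, -0.0868, 0.0765]
tcp_rot: [0.0, 1.0, -0.006, 0.001]
ft_force: [0.9, -1.3, -7.5]
gripper_width: 0.0276
```

```bash
python3 -c "
from h import *
fix(.5463,-.087,.061,-.7)"
```

```text
pos [ 0.5475 -0.0868  0.0765] yaw -0.7 shift mm [ -1.2  -0.2 -15.5] turn [ 0.05  0.11 -0.01] F [ 0.9 -1.3 -7.5]
```

>>> drive_tool(increments="-0.001 0 -0.005 0 0 0 -1;0 0 -0.004 0 0 0 -1;0 0 -0.003 0 0 0 -1;0 0 0 0 0 0 -1;0 0 -0.002 0 0 0 -1;0 0 0 0 0 0 -1")

```text
time_s: 17.87
eef_pos: [0.5466, -0.0866, 0.0611]
tcp_rot: [0.0, 1.0, -0.006, 0.001]
ft_force: [-0.1, 0.4, -7.4]
gripper_width: 0.0278
```

>>> drive_tool(increments="0 0 -0.001 0 0 0 -1;0 0 0 0 0 0 0.1;0 0 0 0 0 0 0.1;0 0 0 0 0 0 0.1;0 0 0 0 0 0 0.1;0 0 0.015 0 0 0 0.1;0 0 0.03 0 0 0 0.2;0 0 0.038 0 0 0 0.2;0 0 0.038 0 0 0 0.4;0 0 0.038 0 0 0 0.4;0 0 0.03 0 0 0 0.4;0 0 0 0 0 0 0.4")

```text
time_s: 18.87
eef_pos: [0.5479, -0.0855, 0.2613]
tcp_rot: [0.001, 1.0, -0.005, 0.004]
ft_force: [0.1, 0.6, -0.6]
gripper_width: 0.0601
```

```bash
python3 -c "
from h import *
fix(.5463,-.087,.25,-.7)
shot('wrist','w8.png');np.savez('m8.npz',**robot.camera_model('wrist'))
"
```

```text
pos [ 0.5479 -0.0855  0.2613] yaw -0.6 shift mm [ -1.6  -1.5 -11.3] turn [ 0.07  0.5  -0.12] F [ 0.1  0.6 -0.6]
```

View pics/w8.png

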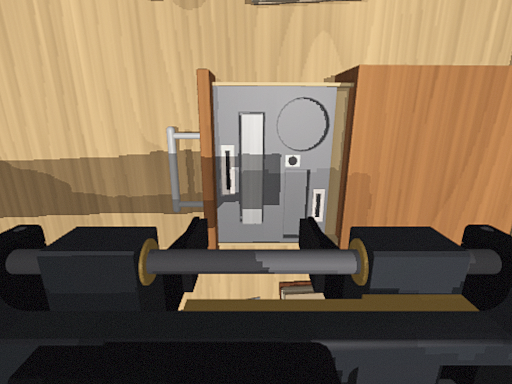

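The long bar sits in its slot (columns 239–265, rows 112–224). The short slot shows at columns 284–308, rows 169–237.

```bash
python3 -c "
from h import *
m=dict(np.load('m8.npz'));im=cv2.imread('pics/w8.png');g=cv2.cvtColor(im,cv2.COLOR_BGR2GRAY).astype(int)
print(g[130,232:275]);print(g[105:122,252]);print(g[215:236,252])
print('s',g[190,275:320]);print(g[215,275:320]);print(g[162:176,296]);print(g[228:244,296])
f=lambda x,y,z:np.round(p2w('wrist',(x,y),z,m)[:2],4)
print('bar',[f(*p,.066) for p in((241,114),(263,114),(241,223),(263,223))])
print('short',[f(*p,.046) for p in((285,169),(308,169),(284,236),(307,236))])
print('handle',f(170.5,130,.052),f(177,208,.052),'cab',f(361,66,.09))
"
```

```text
[168 167 169 170 171 171 147  59  60 151 217 226 222 223 225 224 222 223
 226 227 227 229 230 230 230 229 229 228 231 233 200  51 105 165 174 174
 171 172 172 173 174 171 173]
[175 176 176 175 174 180 161 100 112 186 228 231 229 228 229 228 227]
[189 190 187 188 186 185 187 190 174 143 129 134 134 133 133 133 133 132
 134 132 133]
s [ 75  76  72  74  65 109 151 148 142 136 139 144 142 143 140 144 142 142
 140 142 141 139 142 140 142 142 140 143 144 149 132  59  53  84 127 150
 145 136 187 228 222 218 216 217 219]
[138 138 140 137 139 139 138 138 132 135 137 136 136 137 134 136 137 136
 138 136 135 135 136 137 135 139 138 137 144 124  51  69 121 151 148 145
 175 222 238 216 125  27  31  48 180]
[142 187 236 246 215 172 162 148 158 166 151 146 146 144]
[135 136 134 134 136 140 103  58  54  68 116 136 138 130  96 186]
bar [array([ 0.5348, -0.0137]), array([ 0.5622, -0.014 ]), array([ 0.5313, -0.1603]), array([ 0.562 , -0.1608])]
short [array([ 0.5936, -0.0885]), array([ 0.6257, -0.0889]), array([ 0.5944, -0.1911]), array([ 0.629 , -0.1916])]
handle [ 0.4414 -0.033 ] [ 0.4399 -0.142 ] cab [0.6695 0.0361]
```

>>> drive_tool(increments="-0.011 0.037 0 0 0 3.8 0.4;-0.011 0.037 0 0 0 3.8 0.4;-0.011 0.037 0 0 0 3.8 0.4;-0.011 0.037 0 0 0 3.8 0.4;-0.011 0.037 0 0 0 3.8 0.4;-0.011 0.037 0 0 0 3.8 0.4;-0.011 0.037 0 0 0 3.8 0.4;-0.011 0.037 0 0 0 3.8 0.4;-0.011 0.037 0 0 0 3.8 0.4;-0.011 0.037 0 0 0 3.8 0.4;-0.011 0.02 0 0 0 3.8 0.4;0 0 0 0 0 0 0.4;0 0 0 0 0 0 0.4")

```text
time_s: 20.0
eef_pos: [0.4118, 0.3154, 0.2495]
tcp_rot: [0.0, 0.931, 0.366, 0.002]
ft_force: [0.6, -1.3, 0.3]
gripper_width: 0.0611
```

```bash
python3 -c "
from h import *
shot('wrist','w9.png');m=robot.camera_model('wrist');im=cv2.imread('pics/w9.png')
hsv=cv2.cvtColor(im,cv2.COLOR_BGR2HSV);fix(.4185,.327,.071,42)
print('expect px',w2p('wrist',(.4185,.327,.077),m))
for r in robot.boxes_of('wrist','bar_short')[:3]: print(r)
for thr in(14,18,22):print(rect('wrist',im,w2p('wrist',(.4185,.327,.077),m),.075,(hsv[...,1]<thr)&(hsv[...,2]>90),m=m))
c=w2p('wrist',(.4185,.327,.077),m).astype(int);print(hsv[c[1],c[0]-60:c[0]+60:4].tolist())
"
```

```text
pos [0.4117 0.3153 0.2495] yaw 42.9 shift mm [   6.8   11.7 -178.5] turn [-0.06  0.16 -0.88] F [-0.9  1.7 -0. ]
expect px [263.81001462 170.89731767]
{'xy': [185.4, 33.6], 'score': 0.94}
{'xy': [265.4, 162.7], 'score': 0.93}
{'xy': [349.7, 8.2], 'score': 0.73}
[417.1 329.   99.   27.  -47.6]
[417.1 329.   98.9  27.3 -47.4]
[417.2 329.1  99.   27.4 -47.6]
[[18, 52, 138], [19, 58, 141], [19, 58, 140], [18, 60, 140], [18, 57, 142], [18, 61, 139], [21, 46, 171], [18, 59, 135], [18, 56, 140], [19, 56, 141], [19, 53, 140], [18, 54, 141], [19, 61, 142], [15, 8, 128], [10, 6, 120], [23, 9, 120], [15, 8, 122], [30, 4, 120], [19, 18, 116], [20, 58, 140], [18, 57, 139], [30, 27, 217], [31, 27, 214], [29, 27, 215], [27, 27, 214], [29, 26, 214], [26, 29, 214], [26, 29, 214], [28, 30, 214], [28, 29, 213]]
```

The candidate at (265,163) is the unsaturated grey bar on the volume. The ones at (185,34) and (350,8) are the purple look-alikes, as the enlarged crop showed. The grey bar is at (0.417, 0.329) with a heading of -47.5°.

>>> drive_tool(increments="0.005 0.013 -0.02 0 0 -0.5 0.4;0 0 -0.035 0 0 0 0.4;0 0 -0.035 0 0 0 0.4;0 0 -0.03 0 0 0 0.4;0 0 -0.01 0 0 0 0.4;0 0 0 0 0 0 0.4")

```text
time_s: 20.6
eef_pos: [0.4247, 0.3182, 0.1146]
tcp_rot: [0.003, 0.937, 0.35, 0.003]
ft_force: [0.2, -0.4, 0.4]
gripper_width: 0.0612
```

```bash
python3 -c "
from h import *
fix(.417,.329,.071,42.4)"
```

```text
pos [0.4247 0.3182 0.1146] yaw 41.0 shift mm [ -7.7  10.8 -43.6] turn [0.14 0.46 1.39] F [ 0.2 -0.4  0.4]
```

>>> drive_tool(increments="-0.007 0.01 -0.008 0 0.4 1.4 0.4;0 0 -0.014 0 0 0 0.4;0 0 -0.008 0 0 0 0.4;0 0 0 0 0 0 0.4;0 0 0 0 0 0 0.4")

```text
time_s: 21.02
eef_pos: [0.4205, 0.3288, 0.0859]
tcp_rot: [0.001, 0.933, 0.36, 0.002]
ft_force: [-1.2, 0.7, 0.1]
gripper_width: 0.061
```

```bash
python3 -c "
from h import *
fix(.417,.329,.071,42.4)"
```

```text
pos [0.4205 0.3288 0.0859] yaw 42.3 shift mm [ -3.5   0.2 -14.9] turn [0.05 0.27 0.14] F [-1.2  0.7  0.1]
```

>>> drive_tool(increments="-0.003 0 -0.008 0 0.2 0 0.4;-0.001 0 -0.006 0 0 0 0.4;0 0 -0.001 0 0 0 0.4;0 0 0 0 0 0 -1;0 0 0 0 0 0 -1;0 0 0 0 0 0 -1;0 0 0 0 0 0 -1;0 0 0 0 0 0 -1;0 0 0 0 0 0 -1;0 0 0 0 0 0 -1")

```text
time_s: 21.85
eef_pos: [0.4175, 0.3298, 0.0718]
tcp_rot: [0.0, 0.933, 0.36, 0.002]
ft_force: [-0.0, 0.6, -1.8]
gripper_width: 0.0275
```

>>> drive_tool(increments="0 0 0.025 0 0 0 -1;0 0 0.038 0 0 0 -1;0 0 0.038 0 0 0 -1;0 0 0.03 0 0 0 -1;0.01 -0.025 0.01 0 0 -3.3 -1;0.015 -0.036 0 0 0 -3.3 -1;0.015 -0.036 0 0 0 -3.3 -1;0.015 -0.036 0 0 0 -3.3 -1;0.015 -0.036 0 0 0 -3.3 -1;0.015 -0.036 0 0 0 -3.3 -1;0.015 -0.036 0 0 0 -3.3 -1;0.015 -0.036 0 0 0 -3.3 -1;0.015 -0.036 0 0 0 -3.3 -1;0.015 -0.036 0 0 0 -3.3 -1;0.015 -0.036 0 0 0 -3.3 -1;0.015 -0.036 0 0 0 -3.3 -1;0.015 -0.03 0 0 0 -3.3 -1;0 0 0 0 0 0 -1;0 0 0 0 0 0 -1")

```text
time_s: 23.43
eef_pos: [0.5978, -0.1486, 0.2102]
tcp_rot: [0.001, 1.0, -0.021, -0.006]
ft_force: [0.5, 1.4, -4.0]
gripper_width: 0.0282
```

```bash
python3 -c "
from h import *
fix(.611,-.14,.11,-.7)"
```

```text
pos [ 0.5978 -0.1486  0.2102] yaw -2.4 shift mm [  13.2    8.6 -100.2] turn [ 0.09 -0.71  1.69] F [ 0.5  1.4 -4. ]
```

>>> drive_tool(increments="0.006 0.004 -0.01 0 -0.7 1.7 -1;0.006 0.004 -0.025 0 0 0 -1;0 0 -0.03 0 0 0 -1;0 0 -0.02 0 0 0 -1;0 0 0 0 0 0 -1;0 0 0 0 0 0 -1")

```text
time_s: 23.93
eef_pos: [0.6079, -0.1378, 0.1207]
tcp_rot: [-0.0, 1.0, -0.004, -0.001]
ft_force: [-0.1, 1.3, -3.7]
gripper_width: 0.0277
```

```bash
python3 -c "
from h import *
fix(.611,-.141,.0608,-.7)"
```

```text
pos [ 0.6079 -0.1378  0.1207] yaw -0.4 shift mm [  3.1  -3.2 -59.9] turn [-0.02 -0.16 -0.27] F [-0.1  1.3 -3.7]
```

>>> drive_tool(increments="0.003 -0.003 -0.01 0 0 -0.3 -1;0 0 -0.014 0 0 0 -1;0 0 -0.006 0 0 0 -1;0 0 0 0 0 0 -1;0 0 0 0 0 0 -1")

```text
time_s: 24.35
eef_pos: [0.6126, -0.1402, 0.0916]
tcp_rot: [0.0, 1.0, -0.006, 0.0]
ft_force: [-0.6, -0.8, -2.6]
gripper_width: 0.0279
```

```bash
python3 -c "
from h import *
fix(.611,-.141,.0608,-.7)
shot('wrist','w10.png');m=robot.camera_model('wrist');np.savez('m10.npz',**m);a=cv2.imread('pics/w10.png')
p=w2p('wrist',(.611,-.09,.07),m).astype(int);print(p)
x0,y0=max(p[0]-75,0),max(p[1]-60,0);print(x0,y0)
cv2.imwrite('pics/c10.png',cv2.resize(a[y0:y0+115,x0:x0+150],None,fx=5,fy=5,interpolation=cv2.INTER_NEAREST))"
```

```text
pos [ 0.6126 -0.1402  0.0916] yaw -0.7 shift mm [ -1.6  -0.8 -30.8] turn [ 0.03  0.06 -0.02] F [-0.6 -0.8 -2.6]
[248 151]
173 91
```

View pics/c10.png

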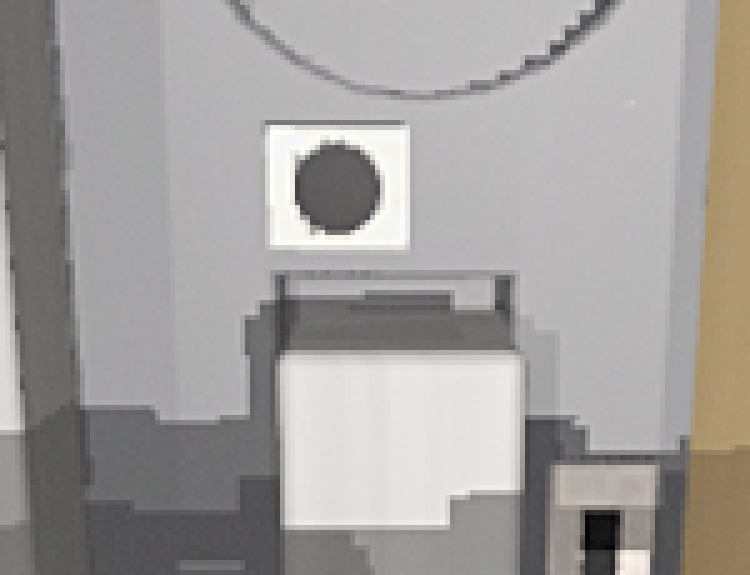

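The short bar hangs just above its slot, whose end shows at crop (275–515, 272). The bar's end is at (277–523, 352), and the short-bar label is at (603,540).

```bash
python3 -c "
from h import *
m=dict(np.load('m10.npz'))
f=lambda x,y,z:np.round(p2w('wrist',(173+x/5,91+y/5),z,m)[:2],4)
print('slot',f(275,272,.046),f(515,272,.046));print('bar',f(277,352,.0968),f(523,352,.0968))"
```

```text
slot [ 0.5954 -0.0889] [ 0.6306 -0.0894]
bar [ 0.6    -0.0914] [ 0.6273 -0.0918]
```

>>> drive_tool(increments="-0.001 0 -0.008 0 0 0 -1;0 0 -0.008 0 0 0 -1;0 0 -0.003 0 0 0 -1;0 0 0 0 0 0 -1;0 0 0 0 0 0 -1")

```text
time_s: 24.82
eef_pos: [0.6122, -0.1406, 0.072]
tcp_rot: [0.001, 1.0, -0.006, 0.001]
ft_force: [-0.1, 0.4, -3.2]
gripper_width: 0.0279
```

>>> drive_tool(increments="0 0 -0.005 0 0 0 -1;0 0 -0.003 0 0 0 -1;0 0 -0.001 0 0 0 -1;0 0 0 0 0 0 -1;0 0 -0.001 0 0 0 -1;0 0 0 0 0 0 -1")

```text
time_s: 25.32
eef_pos: [0.6125, -0.1406, 0.0613]
tcp_rot: [0.001, 1.0, -0.006, 0.002]
ft_force: [0.0, -0.4, -4.2]
gripper_width: 0.0278
```

>>> drive_tool(increments="0 0 -0.001 0 0 0 -1;0 0 0 0 0 0 0;0 0 0 0 0 0 0;0 0 0 0 0 0 0;0 0 0 0 0 0 0;0 0 0.015 0 0 0 0;0 0 0.03 0 0 0 0;0 0 0.038 0 0 0 0;-0.03 0.009 0.02 0 0 0 -0.3;-0.035 0.01 0 0 0 0 -0.3;-0.035 0.01 0 0 0 0 -0.3;-0.035 0.01 0 0 0 0 -0.3;-0.02 0.005 0 0 0 0 -0.3;0 0 0 0 0 0 -0.3;0 0 0 0 0 0 -0.3")

```text
time_s: 26.57
eef_pos: [0.4543, -0.0947, 0.1701]
tcp_rot: [0.003, 1.0, -0.007, 0.006]
ft_force: [0.1, -1.1, 1.0]
gripper_width: 0.0305
```

```bash
python3 -c "
from h import *
fix(.441,-.0895,.054,-.7)
shot('wrist','w11.png');m=robot.camera_model('wrist');np.savez('m11.npz',**m);im=cv2.imread('pics/w11.png');g=cv2.cvtColor(im,cv2.COLOR_BGR2GRAY).astype(int)
for y in(-.045,-.06):
  a=w2p('wrist',(.44,y,.052),m);c=a.astype(int);print(a,c, g[c[1],c[0]-20:c[0]+20].tolist(),p2w('wrist',(c[0]-20,c[1]),.052,m)[0],p2w('wrist',(c[0]+20,c[1]),.052,m)[0])
shot('top');print([(r['xy'],round(r['score'],2),np.round(p2w('top',r['xy'],.066)[:2],3)) for l in('bar_long','bar_short') for r in robot.boxes_of('top',l)])
"
```

```text
pos [ 0.4543 -0.0947  0.1701] yaw -0.7 shift mm [ -13.3    5.2 -116.1] turn [0.31 0.67 0.05] F [ 0.1 -1.1  1. ]
[235.9350615  137.66450432] [235 137] [196, 194, 193, 192, 190, 189, 186, 188, 188, 189, 195, 179, 121, 129, 130, 128, 116, 122, 162, 187, 195, 203, 217, 223, 213, 195, 185, 162, 148, 164, 162, 162, 160, 160, 158, 158, 160, 160, 158, 156] 0.41924638633401307 0.4589716408532077
[236.41348202 152.69937869] [236 152] [186, 191, 193, 191, 189, 188, 188, 186, 188, 191, 197, 182, 124, 129, 132, 127, 125, 148, 182, 193, 199, 211, 220, 214, 198, 188, 165, 160, 173, 162, 168, 168, 169, 167, 167, 165, 177, 189, 185, 184] 0.41943945016312606 0.45980538278470107
[([270.7, 179.4], 0.74, array([ 0.553, -0.04 ])), ([92.3, 245.2], 0.88, array([0.332, 0.558])), ([302.6, 161.4], 0.57, array([ 0.616, -0.151])), ([268.0, 162.8], 0.37, array([ 0.612, -0.031]))]
```

>>> drive_tool(increments="-0.012 0.005 -0.03 0.3 0.6 0 -0.3;0 0 -0.03 0 0 0 -0.3;0 0 -0.015 0 0 0 -0.3;0 0 0 0 0 0 -0.3;0 0 0 0 0 0 -0.3")

```text
time_s: 27.18
eef_pos: [0.4483, -0.0889, 0.0927]
tcp_rot: [-0.004, 1.0, -0.006, 0.002]
ft_force: [0.5, -0.3, 0.2]
gripper_width: 0.0306
```

```bash
python3 -c "
from h import *
fix(.443,-.0895,.056,-.7)"
```

```text
pos [ 0.4483 -0.0889  0.0927] yaw -0.7 shift mm [ -5.3  -0.6 -36.7] turn [-0.42  0.23 -0.03] F [ 0.5 -0.3  0.2]
```

>>> drive_tool(increments="-0.005 0 0 -0.4 0.2 0 -0.3;0 0 -0.01 0 0 0 -0.3;0 0 -0.015 0 0 0 -0.3;0 0 -0.007 0 0 0 -0.3;0 0 0 0 0 0 -0.3;0 0 0 0 0 0 -0.3")

```text
time_s: 27.68
eef_pos: [0.4468, -0.0895, 0.0625]
tcp_rot: [0.001, 1.0, -0.006, 0.003]
ft_force: [-0.6, 0.6, 0.5]
gripper_width: 0.0306
```

>>> drive_tool(increments="0 0 -0.006 0 0 0 -0.3;-0.006 0 0 0 0 0 -0.3;-0.005 0 0 0 0 0 -0.3;-0.004 0 0 0 0 0 -0.3;-0.003 0 0 0 0 0 -0.3;-0.002 0 0 0 0 0 -0.3")

```text
time_s: 28.18
eef_pos: [0.4266, -0.0896, 0.0579]
tcp_rot: [0.001, 1.0, -0.006, 0.005]
ft_force: [1.9, 0.2, -0.7]
gripper_width: 0.0304
```

>>> drive_tool(increments="-0.002 0 0 0 0 0 -0.3;-0.002 0 0 0 0 0 -0.3;-0.002 0 0 0 0 0 -0.3")

```text
time_s: 28.43
eef_pos: [0.4244, -0.0899, 0.0595]
tcp_rot: [0.002, 1.0, -0.006, 0.01]
ft_force: [10.5, 0.5, -7.6]
gripper_width: 0.0306
```

>>> drive_tool(increments="0.006 0 0 0 0 0 -0.3;0.002 0 0 0 0 0 -0.3;0 0 0 0 0 0 -0.3")

```text
time_s: 28.68
eef_pos: [0.4331, -0.0903, 0.0601]
tcp_rot: [0.002, 1.0, -0.006, 0.01]
ft_force: [-0.7, 1.0, 0.5]
gripper_width: 0.0303
```

Free of the handle on both sides. Now I'll lift, retreat and do the final check.

>>> drive_tool(increments="0 0 0.02 0 0 0 -0.3;0 0 0.035 0 0 0 -0.3;0 0 0.038 0 0 0 -0.3;0 0 0.038 0 0 0 -0.3;0 0 0.035 0 0 0 -0.3;0 -0.03 0.02 0 0 0 -0.3;0 -0.035 0 0 0 0 -0.3;0 -0.035 0 0 0 0 -0.3;0 -0.035 0 0 0 0 -0.3;0 -0.035 0 0 0 0 -0.3;0 -0.035 0 0 0 0 -0.3;-0.02 -0.035 0 0 0 0 -0.3;-0.02 -0.035 0 0 0 0 -0.3;-0.02 -0.035 0 0 0 0 -0.3;-0.02 -0.035 0 0 0 0 -0.3;0 0 0 0 0 0 -0.3;0 0 0 0 0 0 -0.3")

```text
time_s: 30.1
eef_pos: [0.3391, -0.4452, 0.2529]
tcp_rot: [-0.001, 1.0, -0.001, 0.003]
ft_force: [1.4, 1.0, 0.7]
gripper_width: 0.0305
```

```bash
python3 -c "
from h import *
shot('top','tf.png');t=cv2.imread('pics/tf.png');hsv=cv2.cvtColor(t,cv2.COLOR_BGR2HSV);a=cv2.imread('pics/top0.png')
for l in('bar_long','bar_short','case','loupe','jar','brush','weight_round','drawer_handle'): print(l,[(r['xy'],round(r['score'],2)) for r in robot.boxes_of('top',l)][:3])
M=(hsv[...,1]<22)&(hsv[...,2]>135)
for n,X in(('long',(.540,-.089,.066)),('short',(.605,-.141,.066))): print(n,rect('top',t,w2p('top',X),.066,M))
print('case',rect('top',t,w2p('top',(.47,-.402,.03)),.033,hsv[...,2]<60))
g=cv2.cvtColor(t,cv2.COLOR_BGR2GRAY);print(g[206:220,286], p2w('top',(286,213),.0575)[0],p2w('top',(286,214),.0575)[0])
d=cv2.absdiff(t,a).max(2)
for n,(u,v) in dict(loupe=(210,207),jar=(122,166),brush=(409,214),rw=(373,147)).items(): print(n,np.percentile(d[v-20:v+20,u-14:u+14],95))
"
```

```text
bar_long [([282.2, 180.9], 0.66), ([296.5, 161.1], 0.36)]
bar_short [([300.5, 164.5], 0.86), ([152.8, 274.9], 0.78), ([95.0, 243.2], 0.6)]
case [([371.2, 202.9], 0.68), ([163.1, 222.2], 0.28)]
loupe [([210.3, 211.6], 0.72)]
jar [([121.2, 167.3], 0.94)]
brush [([405.5, 203.3], 0.58)]
weight_round [([374.7, 145.3], 0.51), ([298.2, 163.4], 0.32)]
drawer_handle [([282.5, 176.8], 0.71)]
long [545.6 -87.4 147.5  24.4  89.7]
short [ 619.4 -140.3   93.6   46.1   89.7]
case [ 469.6 -398.9  160.5   58.8   12.9]
[ 82 101 124 131 127 115 113 146 152 130 111  85  78  95] 0.4380186592929021 0.43459575315811594
loupe 12.0
jar 11.0
brush 112.0
rw 11.0
```

```bash
python3 -c "
from bench import robot
print(robot.finish_job())"
```

```text
the job is handed in; nothing more can be done
None
```

The job is handed in, at about 30 s of the 72 s allowed. I moved the case to the pad, opened the drawer, and put the long bar in the long slot and the short grey bar in the short slot. The purple look-alikes were left alone.

**What the last checks showed**
- **Drawer:** when I first let go of the handle, the drawer had slipped back about 6 mm from its stop. I pulled it out again at the end until the stop gave about 10 N, then backed off without touching it. The last top picture still puts the handle a few mm short of where the stop was felt (about 436 against 434 mm), which is roughly one pixel.
- **Long bar:** the final top picture puts it at about (546, -87) mm, lined up with its slot to within about half a degree.
- **Short bar:** it went down to slot-floor depth without hitting the rim, but the final outline merged with its label card. Its last position and depth therefore rest on the arm's position and force at release.
- **Case:** it lies on the pad, about 3 mm and 2° off the pad's middle line.
- **Bystanders:** the magnifier, jar and round weight look unchanged against the first picture. The brush area differed strongly (112 against about 11). I think that was the arm or its shadow, since the tool stayed over 0.2 m high on the retreat past it, but I had no views left to confirm it.

**Force:** at the first pull to the stop the wrist read about 57 N (limit 120 N).

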